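# Hold the spares-box lid at its balance point for fitting a stay

## Task

I want to fit a stay to the lid of the steel spares box. Take the piston off the lid and stand it upright on the plain steel block, then take the lid by its bar handle and swing it up until it stands plumb upright over its hinge, at its balance point, without letting it drop shut or topple over backwards. Finish while still gripping the handle and holding the lid still there, and leave the pliers and the other things alone.

Things in the scene. Friction and masses are not known exactly. Their poses are not given: they have to be found in the camera images.
- piston_center (a point): Centre, half-way up, of the loose grey aluminium piston: a cylinder 55 mm in diameter and 54 mm high, about 0.2 kg, at first standing crown-up on the closed lid. Its z axis points up while it is upright.
- piston: The same piston; the origin is the centre of its underside.
- block_top (a point): Centre of the top face of the plain dark rectangular steel block, 85 mm (its x) by 155 mm (its y) by 34 mm high, fixed on the bench on the left or on the right of the box; z points up, the top face is 34 mm above the bench.
- steel_block: The same block; the origin is the centre of its underside.
- lid_hinge (a point): Middle of the lid's hinge line on the rear rim of the grey steel box, 85 mm above the bench; it does not move in a run. The box is 160 mm deep (x), 220 mm wide (y), 80 mm high, screwed down; x points level from the handle side to the hinge side, y along the hinge line, z up.
- lid_bar (a point): Middle of the lid's bar handle, which moves with the lid: a round steel bar 12 mm thick, about 94 mm of it straight and free, parallel to the hinge and 211 mm from it, in the plane of the lid plate (85 mm above the bench when shut, sticking out in front of the box). Between the bar and the plate's front edge is an open gap about 32 mm wide for a finger. The bar can turn between gripping fingers.
- lid_angle (a joint): Angle of the lid in rad: 0 shut and level, 1.571 plumb upright, 2.3 fallen open on its stop behind; the bar rises, then swings over towards the hinge's x, as it grows. The hinge is free, with hardly any friction. All the lid's weight lies in the plane of its plate, so it balances exactly upright and falls shut on one side of that, open on the other.
- lid: The lid with its loop handle; the origin lies on the hinge line. It is a flat bare steel plate 4 mm thick (8 mm at its rolled rim), 160 by 212 mm, 0.6 kg with its handle; shut, the top of the plate is 87 mm above the bench.
- pliers: Bystander: pair of pliers with red grips lying flat, 60 by 206 by 13 mm, on the side of the box away from the block.
Things that resemble listed ones, but are neither listed nor needed, are in the scene too. What is meant by the steel_block is not purple, and is the smaller of those in its own colour. What is shaped like the piston but blue is not meant.

How it is judged:
On the way, in this order (a step that is already met when the one before it is completed fails the run):
1. the piston stands upright on the block, let go, the lid still shut (angle between piston_center's own z axis and vertical below 0.15 rad and contact force between piston and steel_block above 0.3 N and z of piston_center in the frame of block_top between 0.02 and 0.034 m and contact force between piston and the fingers below 0.05 N and value of joint lid_angle below 0.1 rad), for 0.2 s.
2. the lid is upright at its balance point, gripped and still (value of joint lid_angle between 1.5 and 1.64 rad and velocity of joint lid_angle between -0.08 and 0.08 rad/s and contact force between lid and the fingers above 2 N and distance between the grasp point and lid_bar below 0.06 m), for 0.5 s.
At the end, for the whole second after the job is handed in: The lid is held still within 4 degrees of plumb upright (joint 1.50 to 1.64 rad, under 0.08 rad/s) by the gripping fingers (over 2 N on the lid, the grasp point within 60 mm of the middle of the bar), and the piston stands upright and at rest on the block, not touched by the fingers (all of step 2 and angle between piston_center's own z axis and vertical below 0.15 rad and contact force between piston and steel_block above 0.3 N and z of piston_center in the frame of block_top between 0.02 and 0.034 m and contact force between piston and the fingers below 0.05 N and linear speed of piston below 0.02 m/s); the arm keeps its last pose, push and grip.
It fails at once if the lid topples over backwards past the balance point (value of joint lid_angle above 1.85 rad).
It fails at once if the lid drops (velocity of joint lid_angle below -1.5 rad/s).
It fails at once if the piston falls on its side (angle between piston_center's own z axis and vertical above 0.8 rad).
It fails at once if the pliers are disturbed (distance of pliers from where it was at the start of the episode above 0.03 m).
It also fails if it takes over 64 s, if anything falls off the work surface, if the arm or the gripper's body presses on something with over 40 N, if the wrist force passes 120 N, or if a joint passes its speed limit or range.

## Robot

A 7-joint arm with a two-finger parallel gripper is mounted at the origin on a cart in front of the work surface, level with it; the furniture and walls round the work are solid. World frame = base frame: x ahead of the robot, y to its left, z up, the work surface at z = 0. Lengths are in m, angles in rad, forces in N, time in s.
With the tool pointing down it reaches from about 0.4 to 0.85 m from the base axis. Payload 10.4 kg.
Tool frame: the origin (TCP) lies between the finger pads; the fingertips stand 19 mm ahead of it and the grasp point (between the pads) is the TCP; x points along the fingers, y is the direction in which the jaws open and shut, and the axes are right-handed (so a half turn about x gives the same grasp; the last joint's range is limited). The gripper opens to 87 mm and grips with 3 to 60 N. Pads are 19 mm wide; open, the fingers measure 117 mm over their backs; the gripper's body (75 mm by 190 mm) begins 51 mm behind the grasp point.
Start: joints at [-1.307, 0.332, -0.065, 1.46, 0.022, 1.35, -0.088], TCP at [0.177, 0.599, 0.213] pointing down, gripper open.
Joint ranges: [-2.6, 2.6], [-0.5, 2.12], [-1.47, 1.34], [0.16, 2.42], [-1.27, 4.41], [0.06, 2.06], [-2.6, 2.6]. Speed limits (rad/s): [2.22, 2.22, 2.79, 2.79, 3.14, 3.14, 3.14].

## Interface

Orientations are given as a unit quaternion [x, y, z, w].
In Python, from bench import r gives the robot as it stands.
- The arm moves only by the tool drive_tool, never from a script. Its argument "motion" is a list of rows, each a list of 4 numbers: the shift along the tool's x, y, z in cm, then the turn about the tool's x in units of 5 degrees (1.0 is 5 degrees). In form: [[tx, ty, tz, twist], ...]. A call has 1 to 20 rows; each row is the pose to reach, as a shift and turn from the pose commanded when the call began, along the tool's axes at that moment; what a row does not reach only later rows make up. A row lasts 1/12 s, in which the tool goes at most 41.7 mm and 7.16 degrees, less where a joint would pass 70% of its speed; a pose out of reach is approached as far as the arm can. A call with a gripper value outside its range is refused whole. "grip" is the closure in counts, from 0 (fully open) to 255 (shut), set as the call begins (left out, the last holds). The fingers move at their own pace and stop on an object; "force" is the grip in N (left out, the last holds). Time passes only in rows, so rows that repeat a pose let the fingers close. It gives the time, the measured TCP pose, the force and the opening at its end, in the units of the state.
- r.read_state(): the state, without advancing time (a new reading comes with each control period).
- r.camera(name): name is "scene" or "top" or "wrist"; returns the picture (400x640x3 uint8, red, green, blue); there is no depth.
- r.calibration(name): a dict with "fx", "fy", "cx", "cy" (pixels), "xyz" and "orientation" of the camera in the world. Camera axes: x right, y up, looking along -z (the intrinsics and any distortion apply to the point x, -y, -z); pixel columns grow to the right and rows downward; lengths in m; the calibration is good to about 2 mm. The wrist camera is an equidistant fisheye: a pixel r from the principal point sees the ray r / f radians off the axis. A picture is of the moment at which its call begins: read the wrist's pose just before it. calibration takes no time and is no camera call; for the wrist camera it gives the pose at the moment of the call.
- r.close_job(): hands the job in, once; it reports no verdict.
The state is a dict: "time": time; "joint_positions": joint angles; "joint_vel": joint speeds; "joint_torque": joint torques, N m; "ee_pos": TCP position; "eef_rot": TCP orientation; "ft_force": force on the tool from outside, world axes, zero at the start; "torque": the same for the moment, N m; "width": finger opening in m.
Only numpy, scipy, OpenCV 4.12 (cv2) and the standard library are available. Lean on these libraries where they do the work, as an engineer would, in place of code of your own. Each camera call takes 0.05 s, during which the arm holds its last target.

## Working session

There is one attempt and no reset: what is moved stays moved. The work goes in short steps, Python scripts to look and compute and a tool call to move; the robot and the scene stay as the last step left them, time stands still between calls to the robot, and variables do not carry over. Pictures are saved under pics/ and viewed, and the job is handed in when it is done.

Besides the shell and the picture viewer there is one more tool, called after "Call:" as a command line: name --pt "numbers of a row" for each row, then --argument value for the rest. drive_tool: Moves the arm, as the interface text tells. Its arguments: {"type":"object","properties":{"motion":{"type":"array","items":{"type":"array","items":{"type":"number"}}},"grip":{"type":"number"},"force":{"type":"number"}},"required":["motion"]}

```bash
mkdir -p pics; ls; python3 - <<'E'
from bench import r
import cv2
s=r.read_state()
for k in s: print(k,s[k])
for n in ("scene","top","wrist"):
    print(n,r.calibration(n))
    cv2.imwrite(f"pics/{n}0.png",r.camera(n)[:,:,::-1])
E
```

```text
pics
time 0.0
joint_positions [-1.30658336  0.33283444 -0.06469371  1.4609107   0.02159652  1.34987319
 -0.08850434]
joint_vel [-0.00110769  0.00020342 -0.00088359  0.0003884   0.00029439 -0.00072113
  0.00148468]
joint_torque [-7.34528767e-04 -6.23257613e+01  2.42230610e-02 -3.89884043e+01
 -6.13196357e-02  4.02495638e-02  1.51807931e-04]
ee_pos [0.17671117 0.59910558 0.21199191]
eef_rot [ 0.10058513  0.69989502 -0.10152129  0.69980213]
ft_force [-0.32684165 -0.04227468 -0.69087037]
torque [ 0.00735012 -0.00568585 -0.00852651]
width 0.08706384613342781
scene {'fx': 377.62721258627306, 'fy': 377.62721258627306, 'cx': 321.7968882357989, 'cy': 200.65962030813424, 'xyz': array([-0.10716091, -1.00554737,  0.71458539]), 'orientation': array([ 0.51816754, -0.1294207 , -0.21412699,  0.81786449])}
top {'fx': 441.70737336279313, 'fy': 441.70737336279313, 'cx': 324.405192143022, 'cy': 192.77020902904684, 'xyz': array([-0.00319206, -0.10752481,  1.72332276]), 'orientation': array([ 0.13665811, -0.09242493, -0.53182249,  0.83063051])}
wrist {'fx': 309.70691628693146, 'fy': 309.70691628693146, 'cx': 321.78153673745754, 'cy': 205.03698802281932, 'xyz': array([0.10125091, 0.62047843, 0.38457416]), 'orientation': array([-0.11548478, -0.08563905,  0.59272404,  0.7924692 ])}
```

View pics/scene0.png

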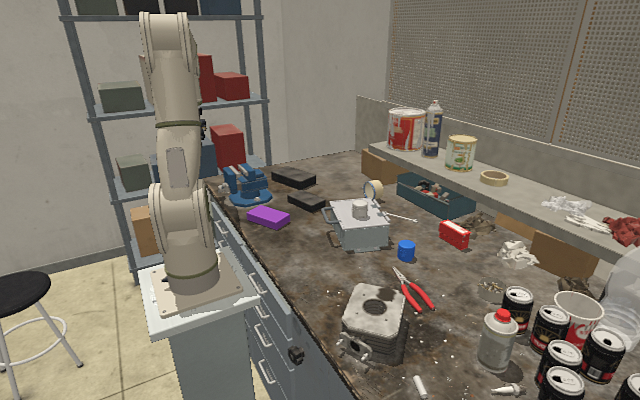

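View pics/top0.png

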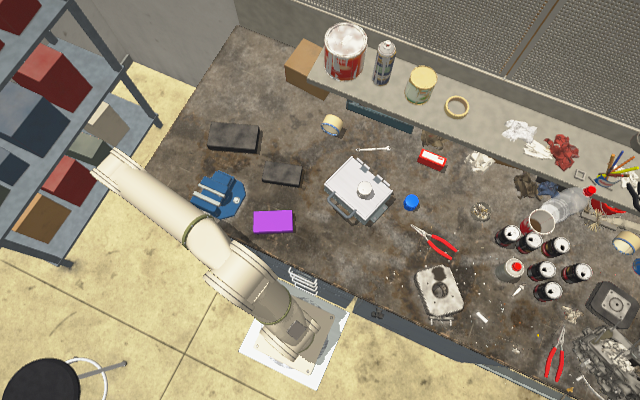

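View pics/wrist0.png

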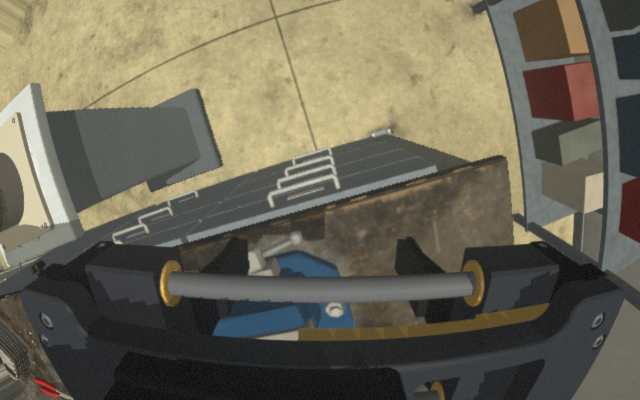

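The box with the piston is at top image (358,190). There are three block-like objects in the top view: a dark block at (283,176), a larger dark block at (233,137) and a purple block at (272,221). The small dark one fits steel_block. Of the two cylinders, the grey one at (365,188) is the piston and the blue one at (411,202) is not. I'll confirm both in an enlarged crop.

```bash
cat > h.py <<'E'
import numpy as np, cv2
from scipy.spatial.transform import Rotation as R
def ray(c,u,v):
    x=(u-c['cx'])/c['fx']; y=(v-c['cy'])/c['fy']
    d=R.from_quat(c['orientation']).apply([x,-y,-1.0]); return np.array(c['xyz']),d
def onz(c,u,v,z):
    o,d=ray(c,u,v); return o+d*(z-o[2])/d[2]
def proj(c,p):
    q=R.from_quat(c['orientation']).inv().apply(np.asarray(p)-c['xyz'])
    return c['cx']+c['fx']*q[0]/-q[2], c['cy']-c['fy']*q[1]/-q[2]
E
python3 - <<'E'
import cv2
t=cv2.imread('pics/top0.png');s=cv2.imread('pics/scene0.png')
cv2.imwrite('pics/tc.png',cv2.resize(t[110:250,200:440],None,fx=3.3,fy=3.3,interpolation=cv2.INTER_CUBIC))
cv2.imwrite('pics/sc.png',cv2.resize(s[160:270,230:430],None,fx=4,fy=4,interpolation=cv2.INTER_CUBIC))
E
```

```text
(no output)
```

View pics/tc.png

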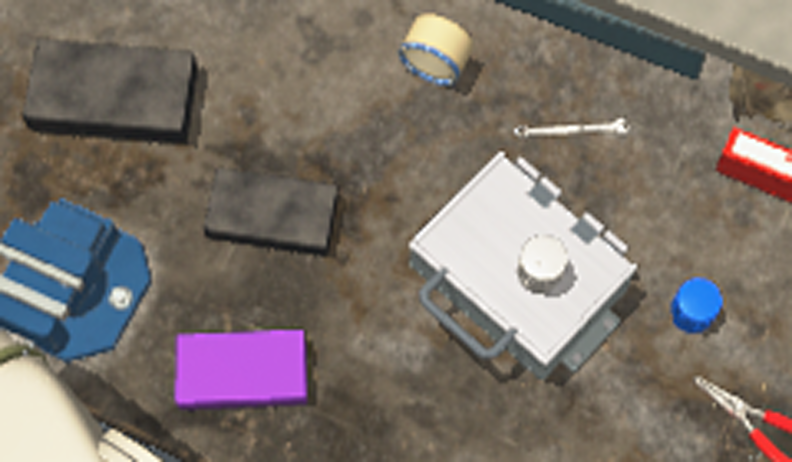

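View pics/sc.png

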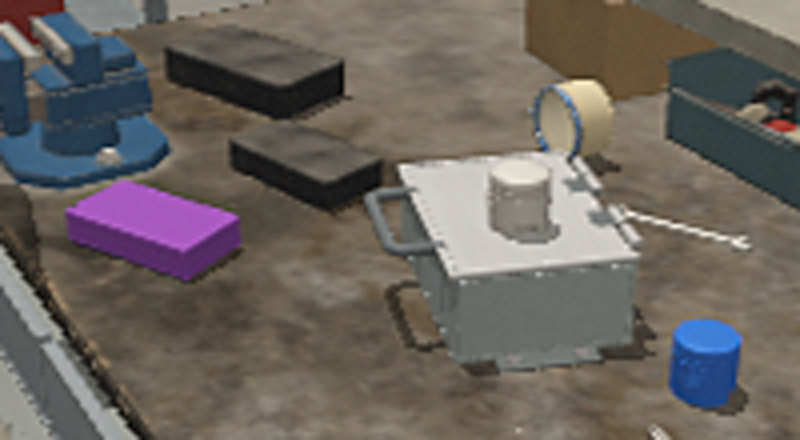

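Crop check: the grey piston stands on the lid at crop (545,257) with the blue one apart from it at (697,305). The small dark block is at crop (272,207), smaller than the dark one at (110,87), and not purple. I'll measure these now.

```bash
python3 - <<'E'
from h import *
from bench import r
ct=r.calibration('top'); cs=r.calibration('scene')
f=lambda a,b:((a+.5)/3.3-.5+200,(b+.5)/3.3-.5+110)
g=lambda a,b:((a+.5)/4-.5+230,(b+.5)/4-.5+160)
np.set_printoptions(precision=4,suppress=True)
def show(nm,pts,z,fn,c):
    P=np.array([onz(c,*fn(*p),z) for p in pts]); print(nm,P[:,:2].tolist() if 0 else '\n',P[:,:2],'mean',P.mean(0)[:2],'sides',np.linalg.norm(np.roll(P,-1,0)-P,axis=1)); return P
show('block top',[(213,168),(338,184),(330,246),(205,226)],.034,f,ct)
show('block scene',[(283,123),(383,160),(330,194),(230,143)],.034,g,cs)
L=show('lid top',[(502,153),(637,267),(547,362),(410,242)],.087,f,ct)
Ls=show('lid scene',[(400,165),(572,152),(638,253),(455,275)],.087,g,cs)
show('bar top',[(427,290),(492,355)],.085,f,ct)
show('piston top',[(545,252)],.141,f,ct); show('piston sc',[(521,173)],.141,g,cs)
# mask based piston centroid unreliable (same colour); pliers
t=cv2.imread('pics/top0.png');h=cv2.cvtColor(t,cv2.COLOR_BGR2HSV)
show('pliers',[(412,228),(455,255)],.006,lambda a,b:(a,b),ct)
show('blue',[(697,293)],.054,f,ct)
E
```

```text
block top 
 [[0.5543 0.4078]
 [0.6007 0.256 ]
 [0.522  0.2293]
 [0.4808 0.3811]] mean [0.5395 0.3186] sides [0.1587 0.0831 0.1573 0.0782]
block scene 
 [[0.5491 0.3911]
 [0.5979 0.251 ]
 [0.5123 0.208 ]
 [0.4759 0.3719]] mean [0.5338 0.3055] sides [0.1484 0.0958 0.1679 0.0757]
lid top 
 [[ 0.703   0.0804]
 [ 0.6351 -0.1245]
 [ 0.4821 -0.0728]
 [ 0.5503  0.1341]] mean [0.5926 0.0043] sides [0.2159 0.1615 0.2179 0.1618]
lid scene 
 [[ 0.5516  0.135 ]
 [ 0.7122  0.0758]
 [ 0.6401 -0.1195]
 [ 0.4842 -0.0734]] mean [0.5971 0.0045] sides [0.1712 0.2082 0.1626 0.2191]
bar top 
 [[ 0.5044  0.0908]
 [ 0.4635 -0.0111]] mean [0.484  0.0398] sides [0.1099 0.1099]
piston top 
 [[ 0.5864 -0.0205]] mean [ 0.5864 -0.0205] sides [0.]
piston sc 
 [[ 0.5779 -0.0302]] mean [ 0.5779 -0.0302] sides [0.]
pliers 
 [[ 0.5514 -0.2548]
 [ 0.5201 -0.4477]] mean [ 0.5357 -0.3512] sides [0.1954 0.1954]
blue 
 [[ 0.6475 -0.203 ]] mean [ 0.6475 -0.203 ] sides [0.]
```

```bash
python3 - <<'E'
from h import *
from bench import r
np.set_printoptions(precision=4,suppress=True)
s=r.read_state();M=R.from_quat(s['eef_rot']).as_matrix();print(M)
L=np.array([[0.703,0.0804],[0.6351,-0.1245],[0.4821,-0.0728],[0.5503,0.1341]])
x=(L[0]+L[1]-L[2]-L[3]);y=L[0]+L[3]-L[1]-L[2]
a1=np.arctan2(x[1],x[0]);a2=np.arctan2(-y[0],y[1]);print('box yaw',np.degrees([a1,a2]))
print('tool y yaw',np.degrees(np.arctan2(M[1,1],M[0,1])))
print('shift to piston hover',M.T@(np.array([.583,-.025,.213])-s['ee_pos'])*100)
t=cv2.imread('pics/top0.png')
cv2.imwrite('pics/tp.png',cv2.resize(t[170:210,340:392],None,fx=14,fy=14,interpolation=cv2.INTER_NEAREST))
t=cv2.imread('pics/scene0.png')
cv2.imwrite('pics/sp.png',cv2.resize(t[190:230,335:387],None,fx=14,fy=14,interpolation=cv2.INTER_NEAREST))
E
```

```text
[[-0.0002  0.2829  0.9592]
 [-0.001   0.9592 -0.2829]
 [-1.     -0.001   0.0001]]
box yaw [-19.0233 -18.2887]
tool y yaw 73.56697046246792
shift to piston hover [ -0.0303 -48.3762  56.6244]
```

View pics/tp.png

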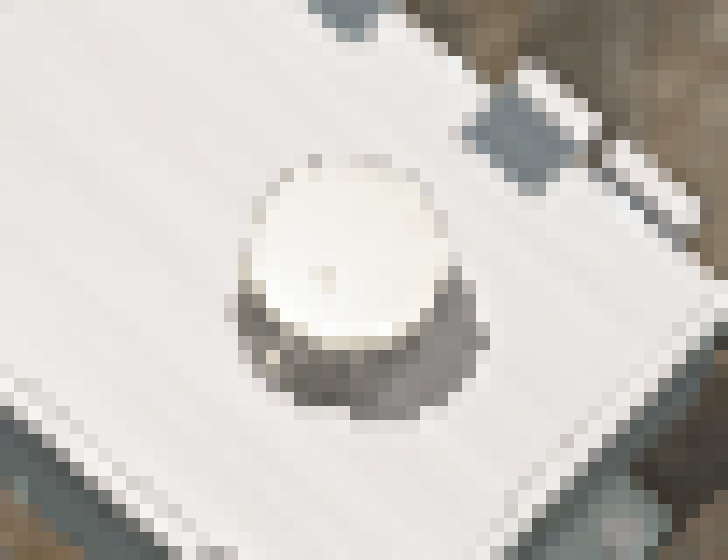

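View pics/sp.png

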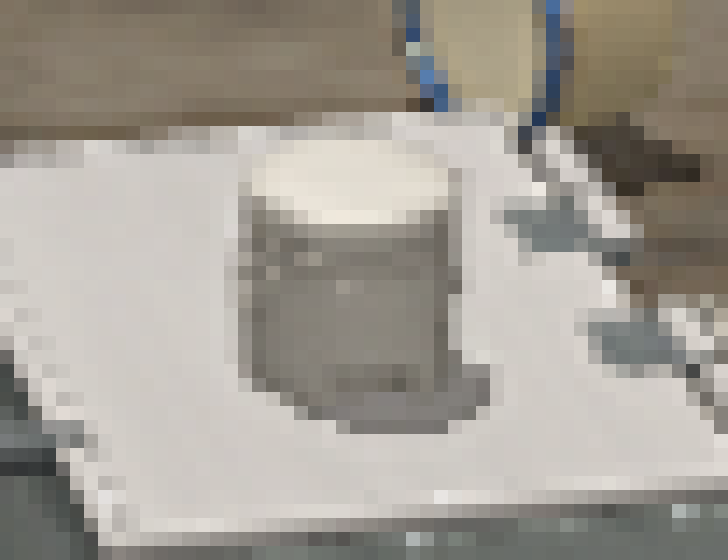

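```bash
python3 - <<'E'
from h import *
from bench import r
np.set_printoptions(precision=4,suppress=True)
ct=r.calibration('top'); cs=r.calibration('scene')
print(onz(ct,364.43,187.36,.141),onz(cs,359.5,202.5,.141))
o1,d1=ray(ct,364.43,187.36);o2,d2=ray(cs,359.5,202.5)
A=np.c_[d1,-d2];k=np.linalg.lstsq(A,o2-o1,rcond=None)[0];print(o1+d1*k[0],o2+d2*k[1])
E
```

```text
[ 0.5808 -0.0214  0.141 ] [ 0.5785 -0.027   0.141 ]
[ 0.582  -0.0212  0.1376] [ 0.5824 -0.0214  0.1377]
```

Call:
drive_tool --pt "0 -4 4.7 1.5" --pt "0 -7 8.2 2.7" --pt "0 -10 11.7 3.9" --pt "0 -13 15.2 5.1" --pt "0 -16 18.8 6.3" --pt "0 -19 22.3 7.5" --pt "0 -22 25.8 8.7" --pt "0 -25 29.3 9.9" --pt "0 -28 32.8 11.1" --pt "0 -31 36.3 12.3" --pt "0 -34 39.9 13.5" --pt "0 -37 43.4 14.7" --pt "0 -40 46.9 15.9" --pt "0 -43 50.4 17.1" --pt "0 -46 53.9 18" --pt "0 -48.1 56.4 18.5" --pt "0 -48.1 56.4 18.5" --pt "0 -48.1 56.4 18.5" --pt "0 -48.1 56.4 18.5" --grip 0 --force 25

```text
time: 1.73
ee_pos: [0.5833, -0.0288, 0.2124]
eef_rot: [-0.576, -0.407, 0.578, -0.41]
ft_force: [-0.8, -0.1, -0.1]
width: 0.0871
```

```bash
python3 - <<'E'
from h import *
from bench import r
np.set_printoptions(precision=4,suppress=True)
s=r.read_state();M=R.from_quat(s['eef_rot']).as_matrix();print(s['time'],s['ee_pos'],s['joint_positions'],s['width']);print(M)
print('tool y yaw',np.degrees(np.arctan2(M[1,1],M[0,1])))
cv2.imwrite('pics/w1.png',r.camera('wrist')[:,:,::-1]);cv2.imwrite('pics/s1.png',r.camera('scene')[:,:,::-1])
E
```

```text
1.7333 [ 0.5833 -0.0288  0.2124] [-0.5367  0.2637  0.6095  1.6047 -0.1507  1.321  -0.2445] 0.08707335373559195
[[ 0.0006  0.9433 -0.332 ]
 [-0.0038 -0.332  -0.9433]
 [-1.      0.0018  0.0034]]
tool y yaw -19.387864120611866
```

View pics/w1.png

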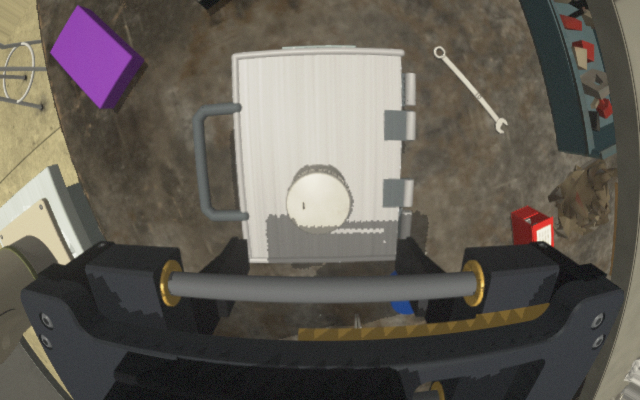

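View pics/s1.png

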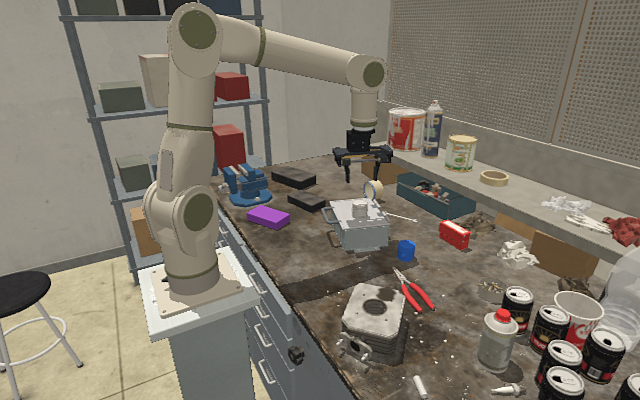

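The wrist view shows the piston crown at (319,202), the bar handle from (203,112) to (205,215), and the lid corners at (236,55), (404,53), (402,262) and (246,262). I'll measure with the fisheye model.

```bash
cat >> h.py <<'E'
def wray(c,u,v):
    dx=u-c['cx'];dy=v-c['cy'];rr=np.hypot(dx,dy);th=rr/c['fx']
    d=np.array([np.sin(th)*dx/rr,-np.sin(th)*dy/rr,-np.cos(th)]) if rr>0 else np.array([0,0,-1.])
    return np.array(c['xyz']),R.from_quat(c['orientation']).apply(d)
def wonz(c,u,v,z):
    o,d=wray(c,u,v);return o+d*(z-o[2])/d[2]
E
python3 - <<'E'
from h import *
from bench import r
np.set_printoptions(precision=4,suppress=True)
c=r.calibration('wrist');s=r.read_state();print(c['xyz'],proj(r.calibration('scene'),s['ee_pos']))
im=cv2.imread('pics/w1.png')
cv2.imwrite('pics/w1c.png',cv2.resize(im[40:270,180:440],None,fx=2.6,fy=2.6,interpolation=cv2.INTER_CUBIC))
print('crown',wonz(c,319,202,.141))
for p in [(236,55),(404,53),(402,262),(246,262)]: print('corner',wonz(c,*p,.087))
B=[wonz(c,*p,.085) for p in [(199,117),(205,212)]];print('bar',B,sum(B)/2)
d=B[1]-B[0];print('bar normal yaw',np.degrees(np.arctan2(-d[0],d[1]))%180)
E
```

```text
[0.6071 0.0502 0.3846] (np.float64(360.2915167489427), np.float64(183.1112539285877))
crown [ 0.5818 -0.0152  0.141 ]
corner [0.5489 0.1364 0.087 ]
corner [0.7026 0.085  0.087 ]
corner [ 0.6398 -0.1242  0.087 ]
corner [ 0.4778 -0.0681  0.087 ]
bar [array([0.4911, 0.0935, 0.085 ]), array([ 0.4571, -0.0007,  0.085 ])] [0.4741 0.0464 0.085 ]
bar normal yaw 160.1758455874916
```

View pics/w1c.png

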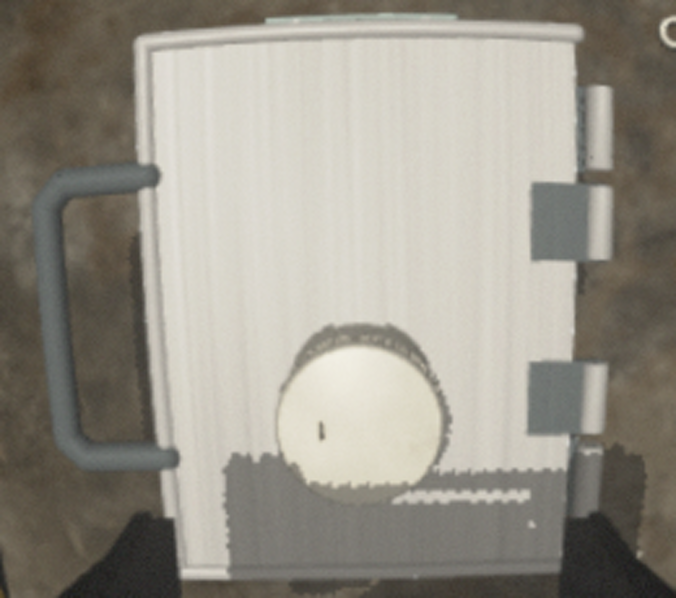

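```bash
python3 - <<'E'
from h import *
from bench import r
np.set_printoptions(precision=4,suppress=True)
s=r.read_state();M=R.from_quat(s['eef_rot']).as_matrix();print(s['time'],s['ee_pos'],s['joint_vel']);print(M)
d=np.array([.5815,-.019,.118])-s['ee_pos'];print(M.T@d*100, np.degrees(np.arctan2(M[1,1],M[0,1])))
E
```

```text
1.8333 [ 0.5817 -0.0229  0.2122] [-0.0364 -0.0258 -0.038   0.0173 -0.0006  0.0019 -0.013 ]
[[-0.001   0.945  -0.3271]
 [-0.0008 -0.3271 -0.945 ]
 [-1.     -0.0006  0.0011]]
[ 9.4182 -0.143  -0.3713] -19.09537726448576
```

Call:
drive_tool --pt "0 0 -0.2 0" --pt "1.5 0 -0.3 0" --pt "3 0 -0.3 0" --pt "4.5 0 -0.3 0" --pt "6 0 -0.3 0" --pt "7.5 0 -0.3 0" --pt "8.6 0 -0.3 0" --pt "9.4 0 -0.3 0" --pt "9.4 0 -0.3 0" --pt "9.4 0 -0.3 0" --pt "9.4 0 -0.3 0" --pt "9.4 0 -0.3 0"

```text
time: 2.83
ee_pos: [0.5832, -0.0185, 0.1196]
eef_rot: [0.576, 0.411, -0.575, 0.411]
ft_force: [-0.5, 0.1, -0.1]
width: 0.0871
```

Call:
drive_tool --pt "0 0 0 0" --pt "0 0 0 0" --pt "0 0 0 0" --pt "0 0 0 0" --pt "0 0 0 0" --pt "0 0 0 0" --pt "0 0 0 0" --pt "0 0 0 0" --grip 255 --force 25

```text
time: 3.5
ee_pos: [0.5829, -0.0186, 0.1188]
eef_rot: [0.576, 0.411, -0.575, 0.411]
ft_force: [0.4, -0.3, 0.1]
width: 0.0538
```

```bash
python3 - <<'E'
from h import *
from bench import r
np.set_printoptions(precision=4,suppress=True)
s=r.read_state();M=R.from_quat(s['eef_rot']).as_matrix();print(s['time'],s['ee_pos'],s['width'],s['ft_force'])
cv2.imwrite('pics/w2.png',r.camera('wrist')[:,:,::-1]);cv2.imwrite('pics/s2.png',cv2.resize(r.camera('scene')[120:280,230:460,::-1],None,fx=3,fy=3))
c=r.calibration('top');print('block ctr dz',(M.T@(np.array([.5385,.316,.2])-s['ee_pos']))*100)
E
```

```text
3.5 [ 0.5829 -0.0186  0.1188] 0.053786365704882946 [ 0.3944 -0.3055  0.112 ]
block ctr dz [ -8.1208 -15.0541 -30.2142]
```

View pics/s2.png

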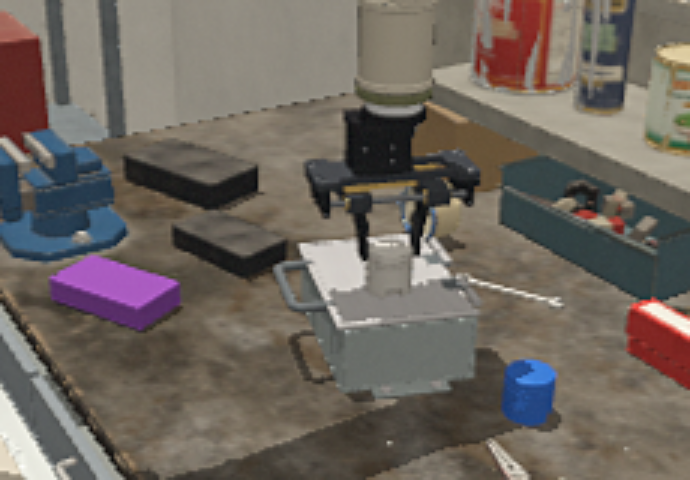

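View pics/w2.png

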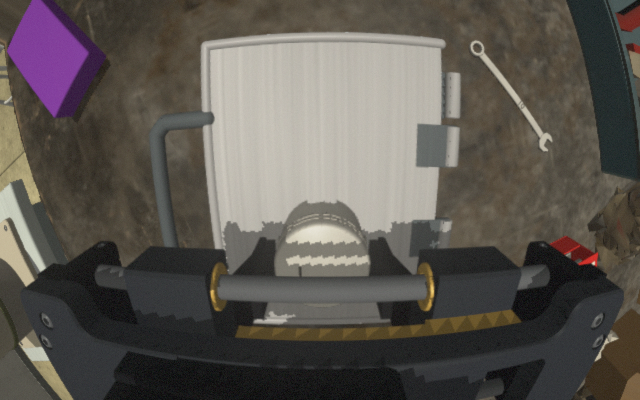

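Piston is gripped (width 54 mm). Next I lift it and move over the block.

Call:
drive_tool --pt "-0.8 0 0 0" --pt "-2 0 0 0" --pt "-3.5 0 0 0" --pt "-5 0 0 0" --pt "-6.5 -0.5 -1 0" --pt "-8 -1.5 -3 0" --pt "-8 -3 -6 0" --pt "-8 -4.5 -9 0" --pt "-8 -6 -12 0" --pt "-8 -7.5 -15 0" --pt "-8 -9 -18 0" --pt "-8 -10.5 -21 0" --pt "-8 -12 -24 0" --pt "-8 -13.5 -27 0" --pt "-8 -14.5 -29 0" --pt "-8 -15 -30 0" --pt "-8 -15 -30 0" --pt "-8 -15 -30 0" --pt "-8 -15 -30 0"

```text
time: 5.18
ee_pos: [0.539, 0.3116, 0.1992]
eef_rot: [0.576, 0.41, -0.576, 0.411]
ft_force: [0.5, -1.1, -2.0]
width: 0.0539
```

```bash
python3 - <<'E'
from h import *
from bench import r
np.set_printoptions(precision=4,suppress=True)
cv2.imwrite('pics/t3.png',cv2.resize(r.camera('top')[110:250,200:440,::-1],None,fx=3.3,fy=3.3))
s=r.read_state();M=R.from_quat(s['eef_rot']).as_matrix();print(s['time'],s['ee_pos'],s['width'],s['ft_force'])
c=r.calibration('wrist');cv2.imwrite('pics/w3.png',r.camera('wrist')[:,:,::-1])
print(c)
E
```

```text
5.2333 [0.539  0.3115 0.1992] 0.05375127962549286 [-0.1409 -0.0508 -1.8134]
{'fx': 309.70691628693146, 'fy': 309.70691628693146, 'cx': 321.78153673745754, 'cy': 205.03698802281932, 'xyz': array([0.5642, 0.3846, 0.3717]), 'orientation': array([-0.1421,  0.0238, -0.1641,  0.9759])}
```

View pics/w3.png

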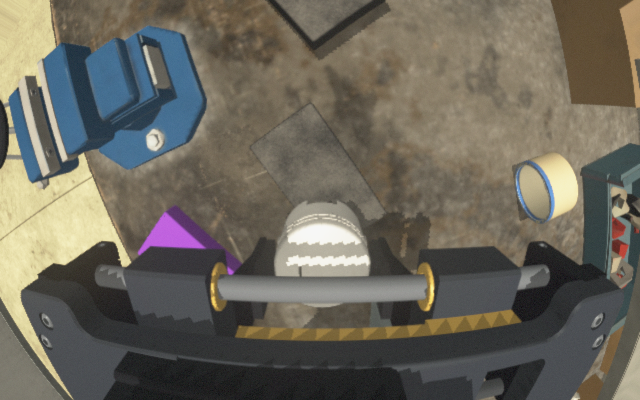

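View pics/t3.png

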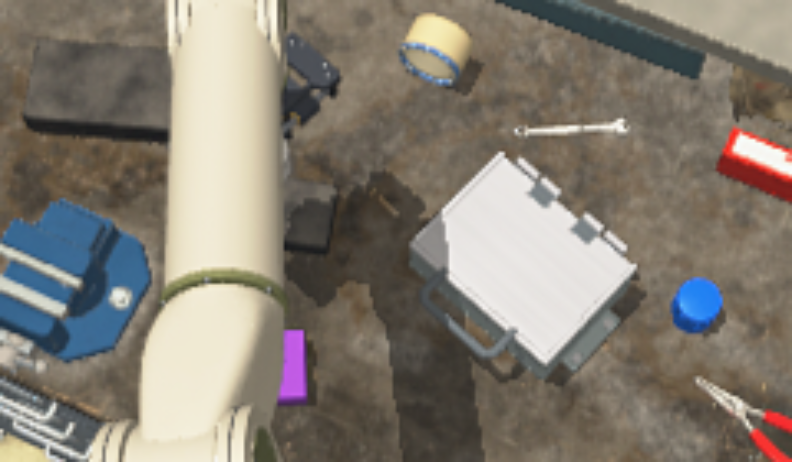

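The wrist view shows the block's far short edge with corners (311,103) and (250,148), and its long edge running on to about (385,215). I'll check these against the block estimate.

```bash
python3 - <<'E'
from h import *
from bench import r
np.set_printoptions(precision=4,suppress=True)
c=r.calibration('wrist')
a=wonz(c,311,104,.034);b=wonz(c,250.5,148.5,.034);e=wonz(c,378,195,.034)
print(a,b,e,np.linalg.norm(a-b))
l=(e-a)/np.linalg.norm(e-a);print('ctr',(a+b)/2+l*.0775)
E
```

```text
[0.5573 0.4005 0.034 ] [0.4779 0.3776 0.034 ] [0.5957 0.2803 0.034 ] 0.08260889335185793
ctr [0.5412 0.3153 0.034 ]
```

The block estimate agrees, centre at (0.540, 0.315), so I lower the piston.

Call:
drive_tool --pt "1 0 0 0" --pt "2.5 0 0 0" --pt "4 0 0 0" --pt "5.5 0 0 0" --pt "7 0 0 0" --pt "8.5 0 0 0" --pt "10 0 0 0" --pt "11.2 0 0 0" --pt "12 0 0 0" --pt "12.5 0 0 0" --pt "12.8 0 0 0" --pt "13 0 0 0" --pt "13.2 0 0 0" --pt "13.2 0 0 0" --pt "13.2 0 0 0"

```text
time: 6.53
ee_pos: [0.5383, 0.314, 0.0672]
eef_rot: [0.576, 0.411, -0.575, 0.411]
ft_force: [-0.2, 0.0, -2.4]
width: 0.0534
```

Call:
drive_tool --pt "0.1 0 0 0" --pt "0.2 0 0 0" --pt "0.2 0 0 0"

```text
time: 6.78
ee_pos: [0.5385, 0.3141, 0.0658]
eef_rot: [0.576, 0.411, -0.575, 0.411]
ft_force: [-2.7, -1.7, 4.9]
width: 0.0537
```

Contact is made (force now +5 N upward), so I open the gripper and check.

Call:
drive_tool --pt "0 0 0 0" --pt "0 0 0 0" --pt "0 0 0 0" --pt "0 0 0 0" --pt "0 0 0 0" --pt "0 0 0 0" --grip 0

```text
time: 7.28
ee_pos: [0.5381, 0.3139, 0.0647]
eef_rot: [-0.575, -0.411, 0.575, -0.411]
ft_force: [-0.5, -0.1, -0.3]
width: 0.0837
```

Call:
drive_tool --pt "-1 0 0 0" --pt "-2.5 0 0 0" --pt "-4 0 0 0" --pt "-6 0 0 0" --pt "-8 0 0 0" --pt "-10 0 0 0" --pt "-12 0 0 0" --pt "-13 0 0 0" --pt "-13 0 0 0" --pt "-13 0 0 0"

```text
time: 8.12
ee_pos: [0.5381, 0.3139, 0.1947]
eef_rot: [0.576, 0.411, -0.575, 0.411]
ft_force: [0.2, -0.4, -1.5]
width: 0.0873
```

```bash
python3 - <<'E'
from h import *
from bench import r
np.set_printoptions(precision=4,suppress=True)
s=r.read_state();M=R.from_quat(s['eef_rot']).as_matrix();print(s['time'],s['ee_pos'],s['width'],s['ft_force'])
c=r.calibration('wrist');cv2.imwrite('pics/w4.png',r.camera('wrist')[:,:,::-1])
cv2.imwrite('pics/s4.png',cv2.resize(r.camera('scene')[120:280,230:460,::-1],None,fx=3,fy=3))
print('bar from here',M.T@(np.array([.479,.044,.196])-s['ee_pos'])*100, np.degrees(np.arctan2(M[1,1],M[0,1])))
E
```

```text
8.1167 [0.5381 0.3139 0.1947] 0.08733869320596213 [ 0.2072 -0.3557 -1.5338]
bar from here [-0.142   3.1643 27.4505] -18.930467553139557
```

View pics/w4.png

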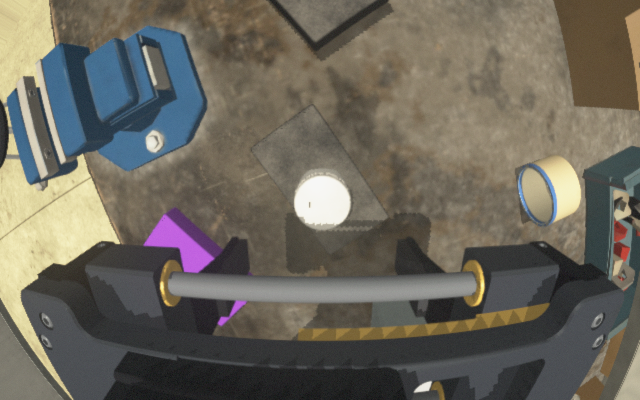

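View pics/s4.png

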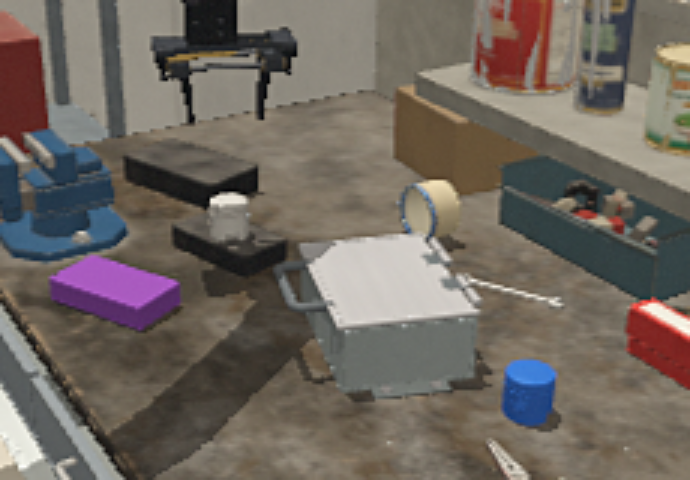

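The piston stands upright on the block, seen at crop (228,215) in the scene view and with its round crown at (322,201) in the wrist view. Next I hover over the bar with the jaws part-closed.

Call:
drive_tool --pt "0 0.2 1.5 0" --pt "0 0.4 4 0" --pt "0 0.7 7 0" --pt "0 1 10 0" --pt "0 1.3 13 0" --pt "0 1.7 16 0" --pt "0 2.1 19 0" --pt "0 2.5 22 0" --pt "0 2.9 25 0" --pt "0 3.2 27 0" --pt "0 3.2 27.4 0" --pt "0 3.2 27.4 0" --pt "0 3.2 27.4 0" --pt "0 3.2 27.4 0" --pt "0 3.2 27.4 0" --grip 155

```text
time: 9.47
ee_pos: [0.4795, 0.0455, 0.1944]
eef_rot: [-0.575, -0.412, 0.575, -0.412]
ft_force: [-0.0, 0.8, -0.9]
width: 0.0341
```

```bash
python3 - <<'E'
from h import *
from bench import r
np.set_printoptions(precision=4,suppress=True)
s=r.read_state();M=R.from_quat(s['eef_rot']).as_matrix();print(s['time'],s['ee_pos'],s['width'],s['joint_positions'])
c=r.calibration('wrist');print(c);im=r.camera('wrist')[:,:,::-1];cv2.imwrite('pics/w5.png',im);cv2.imwrite('pics/w5c.png',cv2.resize(im[20:270,250:500],None,fx=2.4,fy=2.4,interpolation=cv2.INTER_CUBIC))
cv2.imwrite('pics/t5.png',cv2.resize(r.camera('top')[130:250,260:420,::-1],None,fx=4,fy=4))
E
```

```text
9.4667 [0.4795 0.0455 0.1944] 0.034095353013923246 [-0.7514  0.0054  0.5706  1.879  -0.0028  1.2585 -0.5084]
{'fx': 309.70691628693146, 'fy': 309.70691628693146, 'cx': 321.78153673745754, 'cy': 205.03698802281932, 'xyz': array([0.5045, 0.1187, 0.3669]), 'orientation': array([-0.1422,  0.024 , -0.1617,  0.9763])}
```

View pics/w5.png

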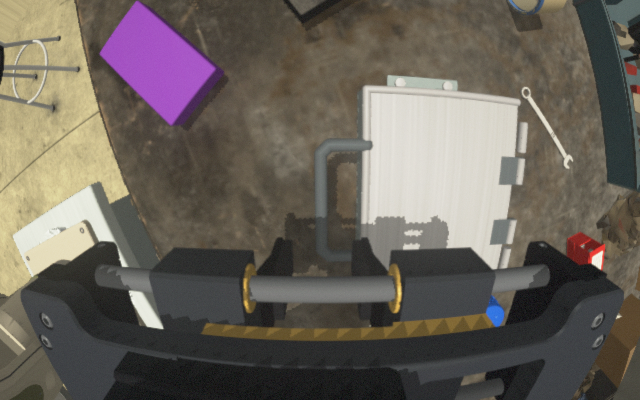

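View pics/w5c.png

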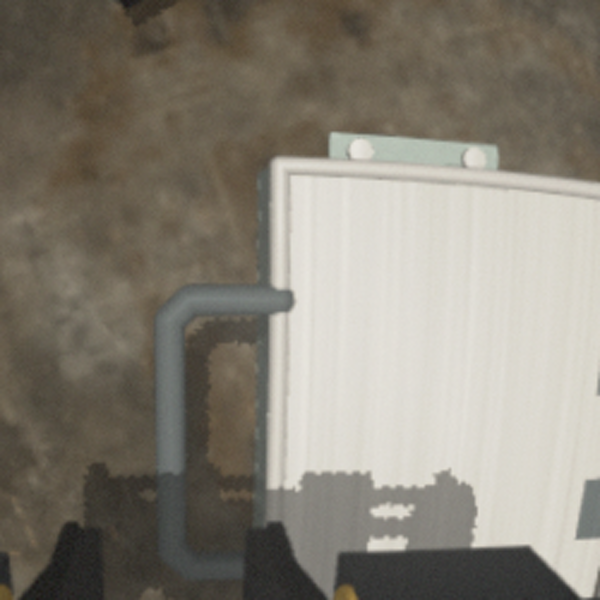

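```bash
python3 - <<'E'
from h import *
from bench import r
np.set_printoptions(precision=4,suppress=True)
c=r.calibration('wrist');s=r.read_state();M=R.from_quat(s['eef_rot']).as_matrix()
fn=lambda a,b:((a+.5)/2.4-.5+250,(b+.5)/2.4-.5+20)
P=[wonz(c,*fn(*p),.085) for p in [(171,320),(172,520)]]
d=P[0]-P[1];print(P,'yaw',np.degrees(np.arctan2(-d[0],d[1])))
A=[wonz(c,*fn(*p),.085) for p in [(220,299),(215,567)]];print(A,'mid arms',(A[0]+A[1])/2)
print('tool coords of pts (cm):')
for p in P+A+[wonz(c,*fn(*q),.087) for q in [(270,165),(266,500)]]: print(M.T@(p-s['ee_pos'])*100)
# bias check from w4 (crown on block)
c4=dict(c);M4=M; off=M.T@(c['xyz']-s['ee_pos']); c4['xyz']=np.array([.5381,.3139,.1947])+M@off
print('crown est',wonz(c4,322,201.5,.088))
print(np.degrees(np.arctan2(M[1,1],M[0,1])))
E
```

```text
[array([0.4925, 0.086 , 0.085 ]), array([0.4664, 0.0086, 0.085 ])] yaw -18.595105455496764
[array([0.5127, 0.0877, 0.085 ]), array([ 0.4766, -0.0176,  0.085 ])] mid arms [0.4947 0.0351 0.085 ]
tool coords of pts (cm):
[10.9482 -0.092  -4.2952]
[10.9515 -0.0546  3.8722]
[10.9475  1.7656 -5.1092]
[10.952   1.7538  6.0212]
[ 10.7451   3.5839 -10.2413]
[10.7503  3.751   2.9287]
crown est [0.5374 0.3117 0.088 ]
-18.85718659288928
```

View pics/t5.png

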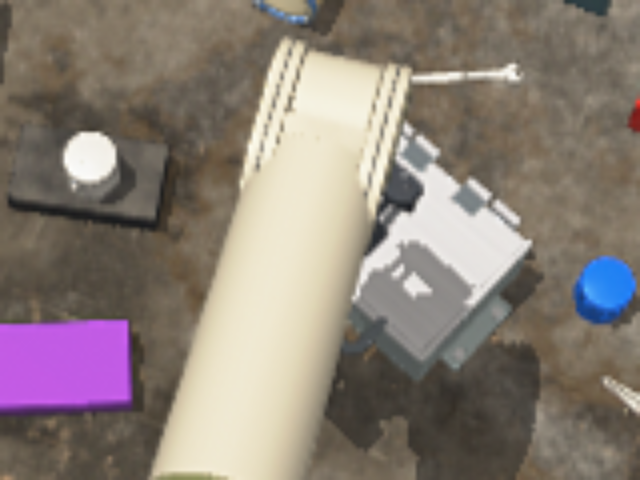

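The bar lies within 1 mm of the jaw centre plane and is parallel to the pads (yaw −18.6° against −18.9°). I descend with the opening at about 30 mm.

Call:
drive_tool --pt "0 0 0.3 0" --pt "1 0 0.3 0" --pt "2.5 0 0.3 0" --pt "4 0 0.3 0" --pt "5.5 0 0.3 0" --pt "7 0 0.3 0" --pt "8 0 0.3 0" --pt "9 0 0.3 0" --pt "9.8 0 0.3 0" --pt "10.4 0 0.3 0" --pt "10.7 0 0.3 0" --pt "10.7 0 0.3 0" --pt "10.7 0 0.3 0" --pt "10.7 0 0.3 0" --grip 167

```text
time: 10.73
ee_pos: [0.4789, 0.0416, 0.0882]
eef_rot: [0.576, 0.411, -0.575, 0.411]
ft_force: [-0.1, 1.3, 0.5]
width: 0.03
```

```bash
python3 - <<'E'
from h import *
from bench import r
np.set_printoptions(precision=4,suppress=True)
s=r.read_state();print(s['time'],s['ee_pos'],s['width'],s['ft_force'])
cv2.imwrite('pics/w6.png',r.camera('wrist')[:,:,::-1])
cv2.imwrite('pics/s6.png',cv2.resize(r.camera('scene')[130:270,260:440,::-1],None,fx=4,fy=4))
E
```

```text
10.7333 [0.4789 0.0416 0.0882] 0.030025743856300222 [-0.0533  1.2541  0.5131]
```

View pics/w6.png

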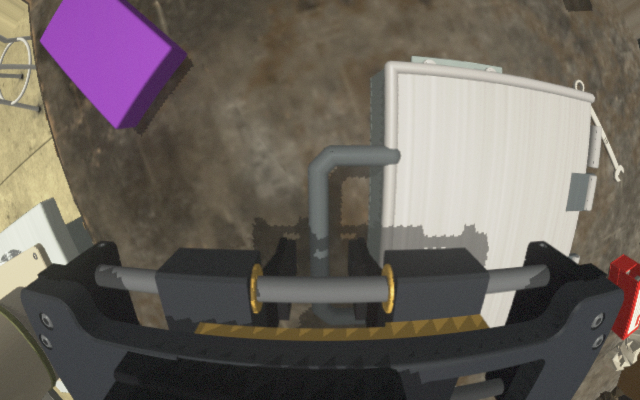

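View pics/s6.png

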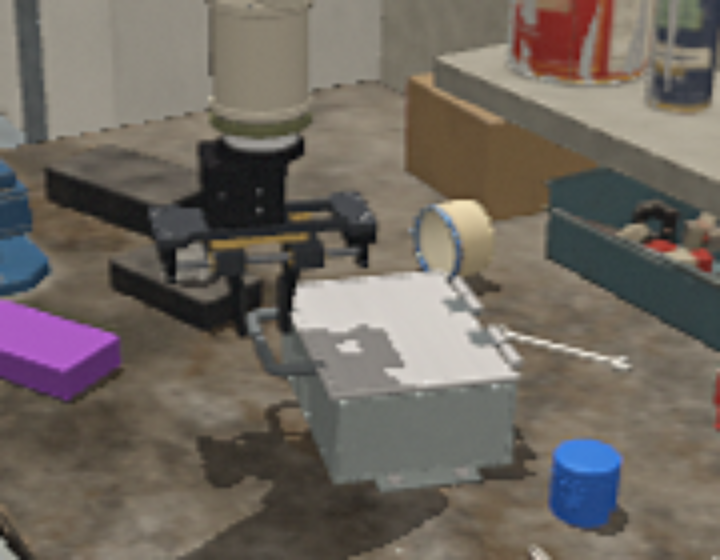

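Call:
drive_tool --pt "0 0 0 0" --pt "0 0 0 0" --pt "0 0 0 0" --pt "0 0 0 0" --pt "0 0 0 0" --pt "0 0 0 0" --grip 255 --force 30

```text
time: 11.33
ee_pos: [0.4785, 0.0415, 0.0877]
eef_rot: [0.575, 0.411, -0.575, 0.411]
ft_force: [-0.4, -0.2, -0.4]
width: 0.0024
```

```bash
python3 - <<'E'
from h import *
from bench import r
np.set_printoptions(precision=4,suppress=True)
s=r.read_state();M=R.from_quat(s['eef_rot']).as_matrix();print(s['time'],s['ee_pos'],s['width'],s['ft_force']);print(M)
# arc rows (cm): tool x=down, tool y=box x. radius 21.1
for k in range(1,37):
    t=np.radians(2.5*k); print([round(-21.1*np.sin(t),1),round(21.1*(1-np.cos(t)),1),0,0],end=', ')
E
```

```text
11.3333 [0.4785 0.0415 0.0877] 0.0024125284258839147 [-0.3583 -0.1805 -0.3893]
[[ 0.      0.9459 -0.3244]
 [ 0.0001 -0.3244 -0.9459]
 [-1.     -0.     -0.0001]]
[np.float64(-0.9), np.float64(0.0), 0, 0], [np.float64(-1.8), np.float64(0.1), 0, 0], [np.float64(-2.8), np.float64(0.2), 0, 0], [np.float64(-3.7), np.float64(0.3), 0, 0], [np.float64(-4.6), np.float64(0.5), 0, 0], [np.float64(-5.5), np.float64(0.7), 0, 0], [np.float64(-6.3), np.float64(1.0), 0, 0], [np.float64(-7.2), np.float64(1.3), 0, 0], [np.float64(-8.1), np.float64(1.6), 0, 0], [np.float64(-8.9), np.float64(2.0), 0, 0], [np.float64(-9.7), np.float64(2.4), 0, 0], [np.float64(-10.5), np.float64(2.8), 0, 0], [np.float64(-11.3), np.float64(3.3), 0, 0], [np.float64(-12.1), np.float64(3.8), 0, 0], [np.float64(-12.8), np.float64(4.4), 0, 0], [np.float64(-13.6), np.float64(4.9), 0, 0], [np.float64(-14.3), np.float64(5.5), 0, 0], [np.float64(-14.9), np.float64(6.2), 0, 0], [np.float64(-15.6), np.float64(6.8), 0, 0], [np.float64(-16.2), np.float64(7.5), 0, 0], [np.float64(-16.7), np.float64(8.3), 0, 0], [np.float64(-17.3), np.float64(9.0), 0, 0], [np.float64(-17.8), np.float64(9.8), 0, 0], [np.float64(-18.3), np.float64(10.5), 0, 0], [np.float64(-18.7), np.float64(11.4), 0, 0], [np.float64(-19.1), np.float64(12.2), 0, 0], [np.float64(-19.5), np.float64(13.0), 0, 0], [np.float64(-19.8), np.float64(13.9), 0, 0], [np.float64(-20.1), np.float64(14.8), 0, 0], [np.float64(-20.4), np.float64(15.6), 0, 0], [np.float64(-20.6), np.float64(16.5), 0, 0], [np.float64(-20.8), np.float64(17.4), 0, 0], [np.float64(-20.9), np.float64(18.3), 0, 0], [np.float64(-21.0), np.float64(19.3), 0, 0], [np.float64(-21.1), np.float64(20.2), 0, 0], [np.float64(-21.1), np.float64(21.1), 0, 0],
```

The width reads 2.4 mm, but the bar is 12 mm thick, so the bar is not between the pads. I'll look.

```bash
python3 - <<'E'
from h import *
from bench import r
cv2.imwrite('pics/w7.png',cv2.resize(r.camera('wrist')[130:340,230:430,::-1],None,fx=2.8,fy=2.8,interpolation=cv2.INTER_CUBIC))
cv2.imwrite('pics/s7.png',cv2.resize(r.camera('scene')[165:245,290:390,::-1],None,fx=7,fy=7,interpolation=cv2.INTER_CUBIC))
E
```

```text
(no output)
```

View pics/w7.png

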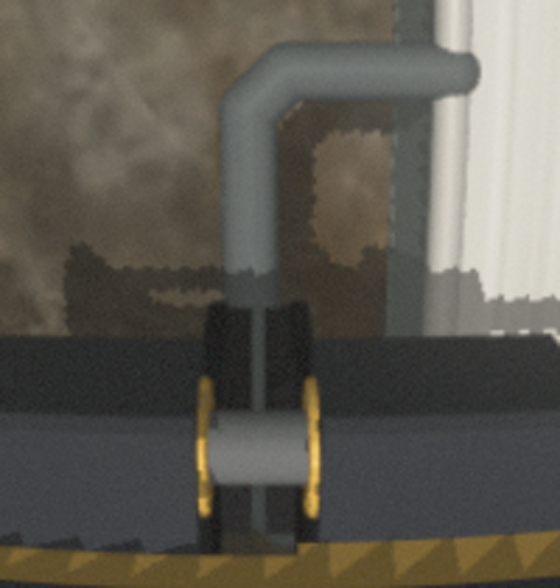

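View pics/s7.png

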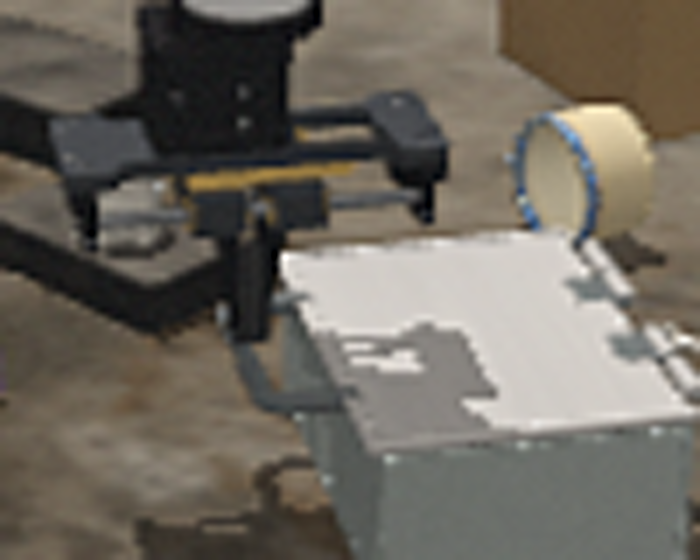

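```bash
python3 - <<'E'
from h import *
from bench import r
np.set_printoptions(precision=4,suppress=True)
s=r.read_state();c=r.calibration('scene')
g=lambda p:((p[0]+.5-290)*7-.5,(p[1]+.5-165)*7-.5)
M=R.from_quat(s['eef_rot']).as_matrix();t=s['ee_pos'];print(t,s['width'])
for dz in (-.019,0,.02,.051): print(dz,g(proj(c,t+[0,0,dz])))
for k in (-.05,.05): 
  b=np.array([.4785,.0415,.085])+M[:,2]*k; print('bar end',g(proj(c,b)))
# wrist proj: where does a 12mm bar at TCP appear
cw=r.calibration('wrist')
def wproj(p):
    q=R.from_quat(cw['orientation']).inv().apply(p-cw['xyz']);th=np.arctan2(np.hypot(q[0],q[1]),-q[2]);a=np.hypot(q[0],q[1])
    return cw['cx']+cw['fx']*th*q[0]/a, cw['cy']-cw['fx']*th*q[1]/a
w=lambda p:((p[0]+.5-230)*2.8-.5,(p[1]+.5-130)*2.8-.5)
for nm,dx in (('tip',.019),('tcp',0)):
  for y in (-.006,.006): print(nm,w(wproj(t+M@np.array([dx,y,0]))), w(wproj(t+M@np.array([dx,y,-.0095]))))
for k in (-.045,-.0095,0): print('bar',[w(wproj(np.array([t[0],t[1],.085])+M@np.array([0,y,k]))) for y in(-.006,.006)])
E
```

```text
[0.4785 0.0415 0.0877] 0.0009596524549333091
-0.019 (np.float64(248.456017676162), np.float64(384.4567817103716))
0 (np.float64(248.2149266454058), np.float64(351.7220969346901))
0.02 (np.float64(247.9579837045016), np.float64(316.8350828907993))
0.051 (np.float64(247.55316632652335), np.float64(261.87007976194855))
bar end (np.float64(231.02404441252872), np.float64(313.2966010764245))
bar end (np.float64(266.59656630137096), np.float64(402.500092700236))
tip (np.float64(233.12571352876898), np.float64(292.84909656907274)) (np.float64(232.74955026632037), np.float64(255.2406826847831))
tip (np.float64(283.5735021734728), np.float64(292.86511033763736)) (np.float64(283.9777945731782), np.float64(255.2567829940724))
tcp (np.float64(230.7529405859319), np.float64(325.4401864428961)) (np.float64(230.2692007364867), np.float64(284.873031396794))
tcp (np.float64(285.9428395614499), np.float64(325.4578011516343)) (np.float64(286.45841973240937), np.float64(284.89078846834366))
bar [(np.float64(229.17742415419278), np.float64(118.26314985325732)), (np.float64(287.66278381791085), np.float64(118.28095875794976))]
bar [(np.float64(230.6528798228186), np.float64(280.2822053401555)), (np.float64(286.0756161111705), np.float64(280.29970562069616))]
bar [(np.float64(231.11886599391593), np.float64(320.4047908371468)), (np.float64(285.578356939828), np.float64(320.42215741508716))]
```

Both views show the tips sitting above the bar: the finger bottom is at about crop y=338 in the scene view, where the stated tip geometry predicts 384. The real tips are therefore about 25 mm higher than reckoned. I'll reopen and go deeper, checking as I go.

Call:
drive_tool --pt "0 0 0 0" --pt "0 0 0 0" --pt "0 0 0 0" --pt "0 0 0 0" --pt "0 0 0 0" --pt "0.5 0 0 0" --pt "0.9 0 0 0" --pt "1.2 0 0 0" --pt "1.5 0 0 0" --pt "1.5 0 0 0" --pt "1.5 0 0 0" --grip 167

```text
time: 12.35
ee_pos: [0.4783, 0.0414, 0.0725]
eef_rot: [-0.575, -0.411, 0.576, -0.411]
ft_force: [1.0, -0.5, 0.1]
width: 0.0302
```

```bash
python3 - <<'E'
from h import *
from bench import r
s=r.read_state();print(s['time'],s['ee_pos'],s['width'],s['ft_force'])
cv2.imwrite('pics/w8.png',cv2.resize(r.camera('wrist')[130:340,230:430,::-1],None,fx=2.8,fy=2.8,interpolation=cv2.INTER_CUBIC))
cv2.imwrite('pics/s8.png',cv2.resize(r.camera('scene')[165:245,290:390,::-1],None,fx=7,fy=7,interpolation=cv2.INTER_CUBIC))
E
```

```text
12.35 [0.47834069 0.04141427 0.07248476] 0.03021000844674472 [ 0.98736738 -0.54185012  0.12198239]
```

View pics/w8.png

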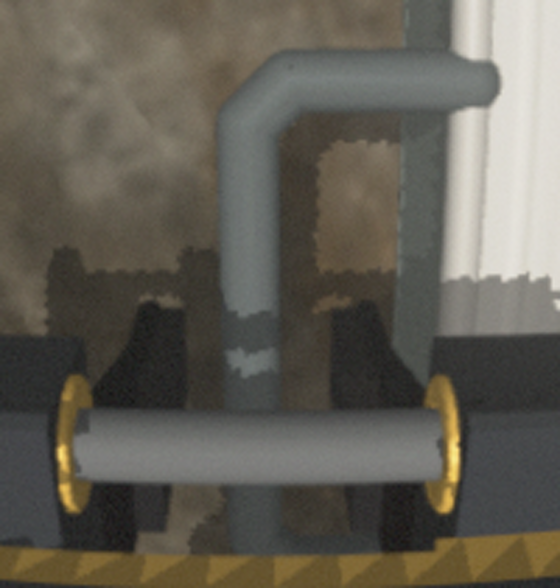

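View pics/s8.png

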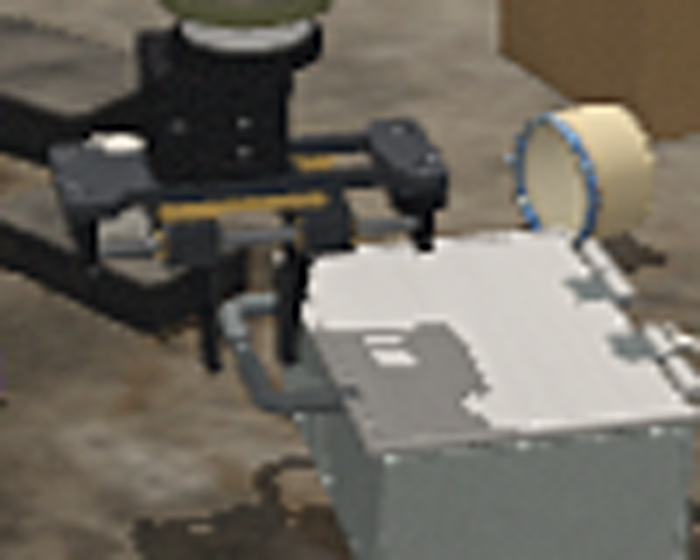

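The fingers now straddle the bar, with tips at crop (213,368) and (287,362) and the bar at (247,351). The reach past the bar is short, so I go 8 mm deeper and close.

Call:
drive_tool --pt "0.3 0 0 0" --pt "0.6 0 0 0" --pt "0.8 0 0 0" --pt "0.8 0 0 0" --pt "0.8 0 0 0"

```text
time: 12.87
ee_pos: [0.4784, 0.0414, 0.0645]
eef_rot: [-0.575, -0.411, 0.576, -0.411]
ft_force: [-1.1, 0.7, 1.0]
width: 0.0298
```

Call:
drive_tool --pt "0 0 0 0" --pt "0 0 0 0" --pt "0 0 0 0" --pt "0 0 0 0" --pt "0 0 0 0" --pt "0 0 0 0" --grip 255 --force 30

```text
time: 13.37
ee_pos: [0.4772, 0.042, 0.0646]
eef_rot: [-0.575, -0.412, 0.576, -0.41]
ft_force: [-6.8, 1.5, 6.4]
width: 0.0112
```

```bash
python3 - <<'E'
from h import *
from bench import r
s=r.read_state();print(s['time'],s['ee_pos'],s['width'],s['ft_force'],s['torque'])
cv2.imwrite('pics/s9.png',cv2.resize(r.camera('scene')[165:245,290:390,::-1],None,fx=7,fy=7,interpolation=cv2.INTER_CUBIC))
E
```

```text
13.3667 [0.47719748 0.04200533 0.06463648] 0.0112141561240602 [-6.83587313  1.52550821  6.36294786] [0.25433131 1.68434729 0.07994709]
```

View pics/s9.png

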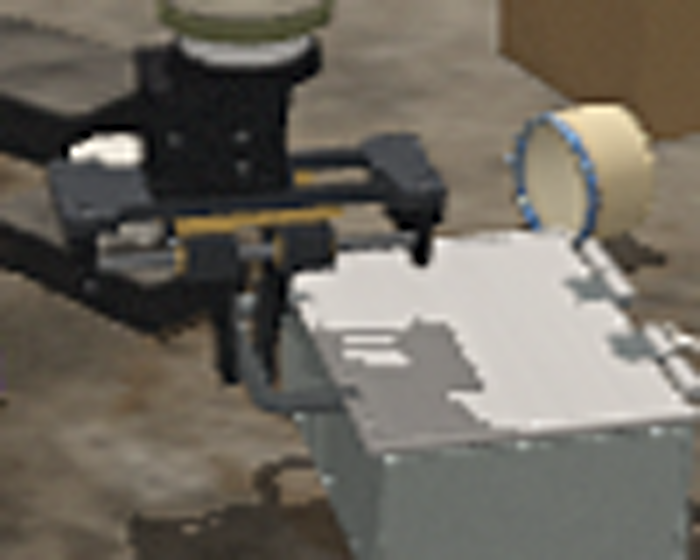

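The bar is gripped (width 11.2 mm against a 12 mm bar, where the 55 mm piston read 53.8). I swing in stages along a 211 mm arc, starting with 0–30°.

Call:
drive_tool --pt "-0.37 -0.1 0 0" --pt "-0.74 -0.1 0 0" --pt "-1.47 -0.05 0 0" --pt "-2.21 0.02 0 0" --pt "-2.94 0.1 0 0" --pt "-3.66 0.22 0 0" --pt "-4.39 0.36 0 0" --pt "-5.1 0.53 0 0" --pt "-5.82 0.72 0 0" --pt "-6.52 0.93 0 0" --pt "-7.22 1.17 0 0" --pt "-7.9 1.44 0 0" --pt "-8.58 1.72 0 0" --pt "-9.25 2.04 0 0" --pt "-9.91 2.37 0 0" --pt "-10.55 2.73 0 0" --pt "-10.55 2.73 0 0" --pt "-10.55 2.73 0 0"

```text
time: 14.92
ee_pos: [0.5028, 0.0335, 0.1708]
eef_rot: [-0.575, -0.412, 0.576, -0.41]
ft_force: [-12.2, 4.5, 3.9]
width: 0.0113
```

```bash
python3 - <<'E'
from h import *
from bench import r
np.set_printoptions(precision=4,suppress=True)
s=r.read_state();M=R.from_quat(s['eef_rot']).as_matrix();print(s['time'],s['ee_pos'],s['width'],'tool force',M.T@s['ft_force'],s['joint_positions'])
print('moved',M.T@(s['ee_pos']-np.array([.4772,.042,.0646]))*100)
cv2.imwrite('pics/s10.png',cv2.resize(r.camera('scene')[120:250,270:420,::-1],None,fx=4.6,fy=4.6,interpolation=cv2.INTER_CUBIC))
E
```

```text
14.9167 [0.5028 0.0335 0.1708] 0.01129643187516948 tool force [ -3.8076 -12.9832  -0.2946] [-0.7177  0.0921  0.5997  1.8575 -0.0575  1.2121 -0.4294]
moved [-10.6268   2.6583  -0.0261]
```

View pics/s10.png

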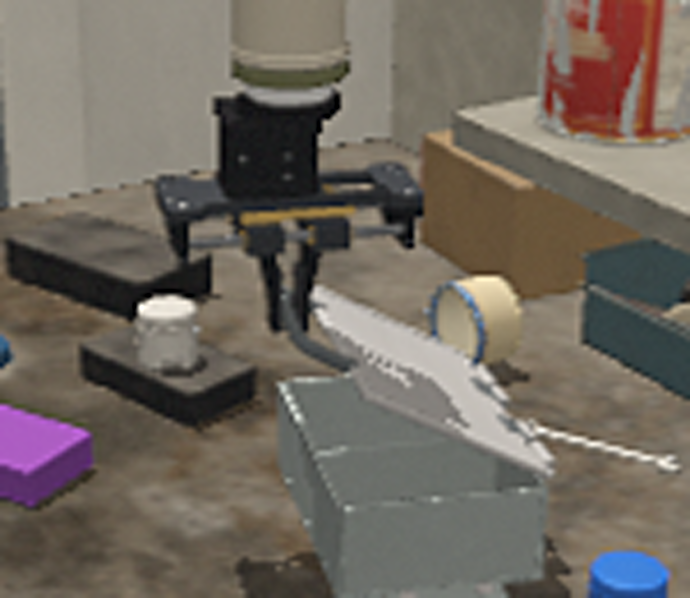

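Call:
drive_tool --pt "-0.3 0.1 0 0" --pt "-0.63 0.25 0 0" --pt "-1.25 0.6 0 0" --pt "-1.85 1.0 0 0" --pt "-2.44 1.45 0 0" --pt "-3.01 1.91 0 0" --pt "-3.57 2.39 0 0" --pt "-4.11 2.89 0 0" --pt "-4.63 3.42 0 0" --pt "-5.13 3.95 0 0" --pt "-5.61 4.51 0 0" --pt "-6.08 5.08 0 0" --pt "-6.52 5.67 0 0" --pt "-6.94 6.27 0 0" --pt "-7.34 6.89 0 0" --pt "-7.72 7.52 0 0" --pt "-7.72 7.52 0 0" --pt "-7.72 7.52 0 0"

```text
time: 16.47
ee_pos: [0.5763, 0.0093, 0.2505]
eef_rot: [0.576, 0.412, -0.574, 0.411]
ft_force: [-10.0, 5.5, 15.3]
width: 0.0111
```

```bash
python3 - <<'E'
from h import *
from bench import r
np.set_printoptions(precision=4,suppress=True)
s=r.read_state();M=R.from_quat(s['eef_rot']).as_matrix();print(s['time'],s['ee_pos'],s['width'],'tool force',M.T@s['ft_force'],s['joint_positions'])
m=M.T@(s['ee_pos']-np.array([.4772,.042,.0646]))*100;print('moved',m,'angle',np.degrees(np.arctan2(-m[0],21.1-m[1])),np.hypot(-m[0],21.1-m[1]))
cv2.imwrite('pics/s11.png',cv2.resize(r.camera('scene')[100:230,270:420,::-1],None,fx=4.6,fy=4.6,interpolation=cv2.INTER_CUBIC))
cv2.imwrite('pics/w11.png',r.camera('wrist')[:,:,::-1])
E
```

```text
16.4667 [0.5763 0.0093 0.2505] 0.011118385875782176 tool force [-15.2828 -11.2274  -1.9827] [-0.6346  0.2239  0.6422  1.5696 -0.1379  1.391  -0.3093]
moved [-18.5733  10.4567  -0.1597] angle 60.18546794544011 21.4066648702547
```

View pics/s11.png

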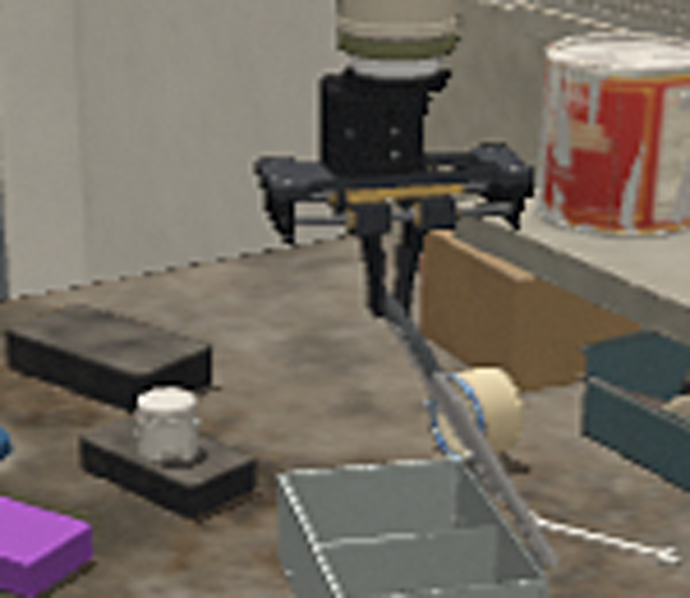

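View pics/w11.png

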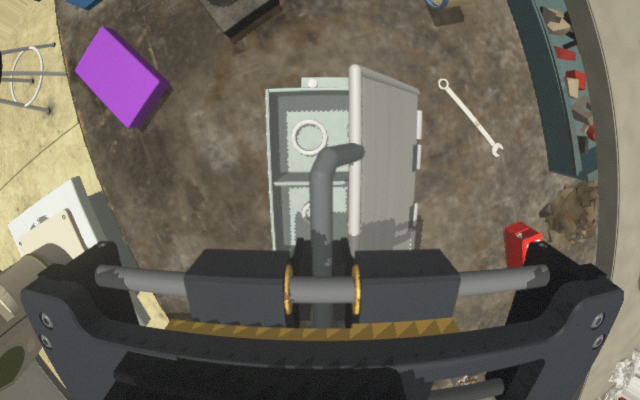

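The force is mostly radially outward (about 19 N), so I widen the arc by 2–3 mm and continue to about 82°, slowing towards the end.

Call:
drive_tool --pt "-0.2 0.1 0 0" --pt "-0.5 0.55 0 0" --pt "-0.88 1.2 0 0" --pt "-1.2 1.87 0 0" --pt "-1.5 2.55 0 0" --pt "-1.78 3.25 0 0" --pt "-2.03 3.95 0 0" --pt "-2.26 4.65 0 0" --pt "-2.46 5.38 0 0" --pt "-2.64 6.1 0 0" --pt "-2.78 6.8 0 0" --pt "-2.85 7.25 0 0" --pt "-2.9 7.6 0 0" --pt "-2.9 7.6 0 0" --pt "-2.9 7.6 0 0"

```text
time: 17.82
ee_pos: [0.6486, -0.0157, 0.2778]
eef_rot: [0.576, 0.411, -0.574, 0.412]
ft_force: [-0.4, 5.3, 3.5]
width: 0.0107
```

```bash
python3 - <<'E'
from h import *
from bench import r
np.set_printoptions(precision=4,suppress=True)
s=r.read_state();M=R.from_quat(s['eef_rot']).as_matrix();print(s['time'],s['ee_pos'],s['width'],'tool force',M.T@s['ft_force'],s['joint_positions'])
m=M.T@(s['ee_pos']-np.array([.4772,.042,.0646]))*100;print('moved',m,'angle',np.degrees(np.arctan2(-m[0],21.1-m[1])),np.hypot(-m[0],21.1-m[1]))
cv2.imwrite('pics/s12.png',cv2.resize(r.camera('scene')[100:230,270:420,::-1],None,fx=4.6,fy=4.6,interpolation=cv2.INTER_CUBIC))
cv2.imwrite('pics/w12.png',r.camera('wrist')[:,:,::-1])
cv2.imwrite('pics/t12.png',cv2.resize(r.camera('top')[130:250,300:460,::-1],None,fx=4,fy=4))
E
```

```text
17.8167 [ 0.6486 -0.0157  0.2778] 0.010699157718390237 tool force [-3.5323 -2.0482 -4.9271] [-0.508   0.4051  0.6526  1.3194 -0.2435  1.4934 -0.2063]
moved [-21.2783  18.1356  -0.1171] angle 82.06876776651663 21.48378479949197
```

View pics/s12.png

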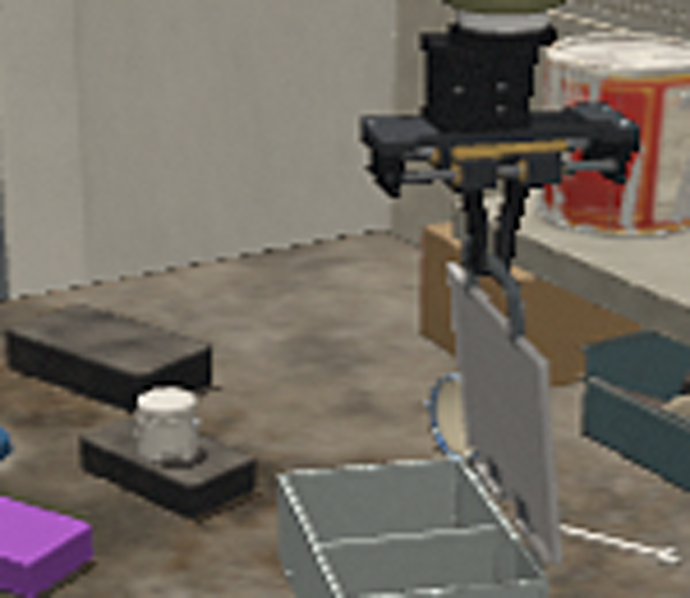

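View pics/w12.png

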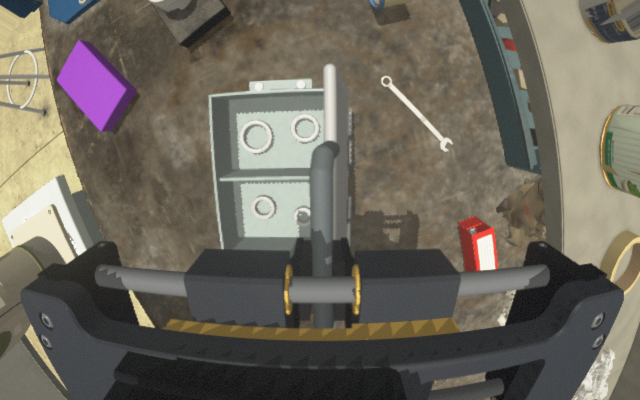

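Forces are small at about 82°. I finish the swing to plumb.

Call:
drive_tool --pt "-0.05 0.3 0 0" --pt "-0.1 0.7 0 0" --pt "-0.14 1.15 0 0" --pt "-0.17 1.6 0 0" --pt "-0.2 2.05 0 0" --pt "-0.21 2.4 0 0" --pt "-0.22 2.65 0 0" --pt "-0.22 2.85 0 0" --pt "-0.22 2.95 0 0" --pt "-0.22 2.95 0 0" --pt "-0.22 2.95 0 0" --pt "-0.22 2.95 0 0"

```text
time: 18.97
ee_pos: [0.6762, -0.0252, 0.2796]
eef_rot: [0.576, 0.411, -0.574, 0.412]
ft_force: [0.7, 5.2, 1.9]
width: 0.0109
```

```bash
python3 - <<'E'
from h import *
from bench import r
np.set_printoptions(precision=4,suppress=True)
s=r.read_state();M=R.from_quat(s['eef_rot']).as_matrix();print(s['time'],s['ee_pos'],s['width'],'tool force',M.T@s['ft_force'],s['joint_positions'])
m=M.T@(s['ee_pos']-np.array([.4772,.042,.0646]))*100;print('moved',m,'angle',np.degrees(np.arctan2(-m[0],21.1-m[1])),np.hypot(-m[0],21.1-m[1]))
im=r.camera('scene')[:,:,::-1];cv2.imwrite('pics/s13full.png',im)
cv2.imwrite('pics/s13.png',cv2.resize(im[140:230,350:410],None,fx=6.5,fy=6.5,interpolation=cv2.INTER_CUBIC))
cv2.imwrite('pics/w13.png',r.camera('wrist')[:,:,::-1])
cv2.imwrite('pics/t13.png',cv2.resize(r.camera('top')[120:240,300:420,::-1],None,fx=5,fy=5,interpolation=cv2.INTER_CUBIC))
E
```

```text
18.9667 [ 0.6762 -0.0252  0.2796] 0.010923481652027752 tool force [-1.9096 -1.0335 -5.1723] [-0.4543  0.477   0.648   1.2266 -0.2821  1.524  -0.1782]
moved [-21.4609  21.0418  -0.0999] angle 89.84470963201821 21.46097475145207
```

View pics/s13.png

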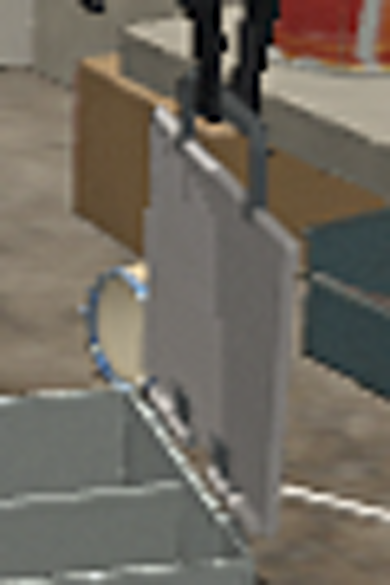

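View pics/w13.png

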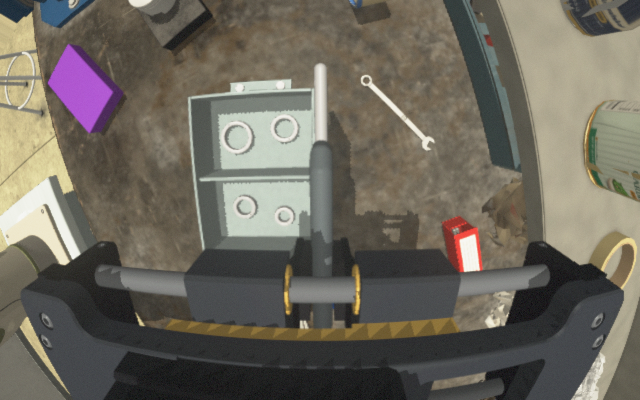

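View pics/t13.png

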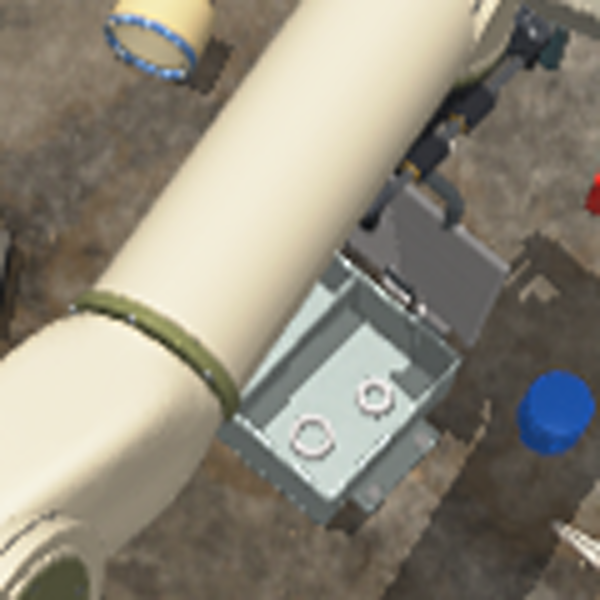

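```bash
python3 - <<'E'
from h import *
from bench import r
np.set_printoptions(precision=4,suppress=True)
c=r.calibration('scene');g=lambda a,b:((a+.5)/6.5-.5+350,(b+.5)/6.5-.5+140)
yaw=np.radians(-18.7);ex=np.array([np.cos(yaw),np.sin(yaw),0]);ey=np.array([-ex[1],ex[0],0])
def onp(px,p0):
    o,d=ray(c,*px);return o+d*(ey@(p0-o))/(ey@d)
p0=np.array([.6375,-.1245,0])
cen=np.array([.593,.0055,0]);hx=ex@cen+.093
T=onp(g(296,243),p0);B=onp(g(270,532),p0)
for p in(T,B):print(p,'x rel hinge est',ex@p-hx)
d=T-B;print('lid angle deg',np.degrees(np.arctan2(d[2],-(ex@d))),'len',np.linalg.norm(d))
s=r.read_state();print('tcp x rel hinge',ex@s['ee_pos']-hx,s['joint_vel'])
# far vertical edge too
p1=p0+ey*.214
T=onp(g(153,112),p1);B=onp(g(150,382),p1);print(T,B);d=T-B;print(np.degrees(np.arctan2(d[2],-(ex@d))))
E
```

```text
[ 0.6444 -0.1268  0.258 ] x rel hinge est -0.001893466305806113
[ 0.6427 -0.1263  0.0952] x rel hinge est -0.003697298040307606
lid angle deg 90.634473262875 len 0.16289742008588068
tcp x rel hinge -0.004349744812623291 [-0.0018 -0.0006 -0.0001  0.0013  0.0005 -0.0005 -0.    ]
[0.7063 0.0781 0.2554] [0.7127 0.076  0.0837]
87.7631421906832
```

The lid angle estimates are 89.8° (arm) and 90.6° and 87.8° (two lid edges), all inside 86–94°. I dwell for a second and check the piston once more.

Call:
drive_tool --pt "0 0 0 0" --pt "0 0 0 0" --pt "0 0 0 0" --pt "0 0 0 0" --pt "0 0 0 0" --pt "0 0 0 0" --pt "0 0 0 0" --pt "0 0 0 0" --pt "0 0 0 0" --pt "0 0 0 0" --pt "0 0 0 0" --pt "0 0 0 0"

```text
time: 20.12
ee_pos: [0.6762, -0.0251, 0.2796]
eef_rot: [0.576, 0.411, -0.574, 0.412]
ft_force: [1.0, 5.0, 1.9]
width: 0.0111
```

```bash
python3 - <<'E'
from h import *
from bench import r
cv2.imwrite('pics/s14.png',cv2.resize(r.camera('scene')[100:320,230:470,::-1],None,fx=2.7,fy=2.7,interpolation=cv2.INTER_CUBIC))
E
```

```text
(no output)
```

View pics/s14.png

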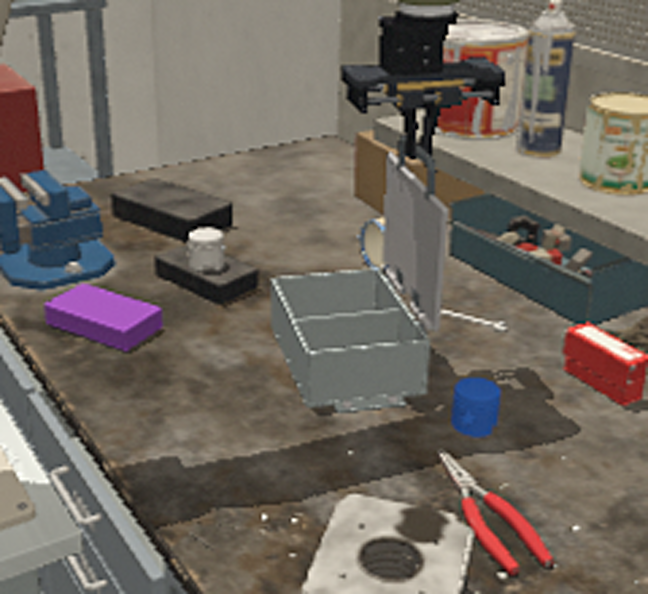

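The lid stands upright in the grip, the piston is upright on the small dark block at (205,248), and the pliers at (490,515) have not been moved. I hand in.

```bash
python3 -c "
from bench import r
print(r.close_job())"
```

```text
the job is handed in; nothing more can be done
None
```

The piston is standing upright on the small dark steel block, and the lid is plumb over its hinge, with the gripper still holding the bar. I handed the job in at about 20 s; it reported no verdict.

**Last checks**
- **Lid angle:** it came out at 89.8° from the arm position, and 90.6° and 87.8° from the two lid edges in the scene view. The 87.8° is the weaker reading, because the bottom of that edge was partly hidden. All three are within the allowed 4 degrees of plumb.
- **Holding still:** the tool moved no more than 0.1 mm over the last second, with about 5 N of outside force on it. The jaws read 11 mm on the 12 mm bar.
- **Piston and pliers:** the last picture shows the piston upright and untouched on the block, and the pliers where they were.

**What went wrong or disagreed**
- **First grasp missed:** the first attempt on the bar closed on nothing (jaws at 2.4 mm). The pictures showed the fingertips about 25 mm higher than the stated tool geometry. I reopened, went 23 mm deeper, and the second grasp held.
- **Arc radius:** during the swing the lid pushed outward with up to about 19 N, so I widened the path by about 3 mm. The radius I measured was 214–215 mm, not 211 mm, possibly because the bar slipped slightly in the fingers.

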